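# Open the incubator lid and hold it up

## Robot

A 6-joint arm with a two-finger parallel gripper is mounted at the origin on the work surface. World frame = base frame: x ahead of the robot, y to its left, z up, the work surface at z = 0. Lengths are in mm, angles in degrees, forces in N, time in s.
With the tool pointing down it reaches from about 325 to 925 mm from the base axis. Payload 3.1 kg.
Tool frame: the origin (TCP) lies at the very end of the fingers, on their centre line; the grasp point (between the pads) lies grasp_offset behind it (grasp_offset is the distance from the TCP to the grasp point, in mm); z points along the fingers, x is the direction in which the jaws open and shut, and the axes are right-handed (so a half turn about z gives the same grasp; the last joint's range is limited). The gripper opens to 85 mm and grips with 20 to 120 N. Pads are 22 mm wide; open, the fingers measure 114 mm over their backs; the gripper's body (76 mm by 85 mm) begins 54 mm behind the grasp point. The pads swing forward as they close: fully open they stand 13 mm farther back than shut.
Start: joints at [56.769, 12.427, 92.441, -0, 75.132, -6.429], TCP at [281.812, 557.872, 231.3] pointing down, gripper open.
Joint ranges: [-157.48, 157.48], [-44.54, 120.13], [17.64, 146.25], [-64.5, 244.5], [7.68, 150.69], [-147.95, 147.95]. Speed limits (degrees/s): [159.86, 159.86, 180, 180, 180, 180].

## Interface

Orientations are given as [roll, pitch, yaw] about the fixed x, y, z axes, in that order (R = Rz(yaw) Ry(pitch) Rx(roll)).
In Python, from station import * gives the robot as it stands. Calls block until the motion is done:
- goto(position, orientation): joint-space move of the TCP to a pose.
- move_l(position, attitude=None, speed=150): straight line of the TCP; attitude=None keeps the orientation; speed is the mean speed in mm/s.
- move_j(angles): joint-space move.
- grip(opening, squeeze=None): finger opening in mm; squeeze is the grip in N (None keeps the last); returns when the fingers have stopped.
- wait(seconds).
- solve_ik(position, orientation): joint angles nearest the present ones, or None.
- get_obs(): the state.
- get_image(name): name is "scene" or "top" or "wrist"; returns the picture (420x560x3 uint8, red, green, blue); there is no depth.
- get_calibration(name): a dict with "fx", "fy", "cx", "cy" (pixels), "D" ([k1, k2, p1, p2, k3] as OpenCV has them; the pictures are not rectified), "R" (3x3) and "t" (3): a world point X has camera coordinates R X + t; the wrist camera has in their place "mount" (4x4, takes a point from camera to tool coordinates, whose origin is the TCP and whose axes are the tool frame's). Camera axes: x right, y down, z forward; pixel columns grow to the right and rows downward; lengths in mm; the calibration is good to about 2 mm. A picture is of the moment at which its call begins: read the wrist's pose just before it. get_calibration takes no time and is no camera call.
A pose or a line that the arm cannot do raises Unreachable and nothing moves.
- sign_off(): hands the job in, once; it reports no verdict.
Trained networks look in the newest picture that a camera, given by its name, has taken for a name from the list of things; names that differ only in an ending like _2 or _b are one class to them, and where a whole thing is asked for, a point or a joint stands for the part that bears it (a point fixed in the world has none). Each returns a list of dicts, best first, with "score" (0 to 1); they miss things now and then, are a little off and sometimes report something else, mostly with a low value. They report only what shows in the picture. A call takes as long as a camera call.
- spot_in(name, camera): "extent" ([centre column, centre row, width, height] in pixels, round what is visible of it).
- regions_of(name, camera): "region" (420x560 bool, what is visible of it) and "extent" ([centre column, centre row, width, height] in pixels, round what is visible of it).
The state is a dict: "t": time; "joint_pos": joint angles; "qvel": joint speeds; "effort": joint torques, N m; "tcp_pos": TCP position; "ee_rot": TCP orientation; "wrist_force": force on the tool from outside, world axes, zero at the start; "moment": the same for the moment, N m; "grip_width": finger opening in mm.
Only numpy, scipy, OpenCV 4.12 (cv2) and the standard library are available. Lean on these libraries where they do the work, as an engineer would, in place of code of your own. Each camera call takes 0.05 s, during which the arm holds its last target.

## Task

A colleague needs the tube rack out of the small bench-top incubator: tug its glass lid up by the bar handle, before you move the black tab of the front catch, to learn whether the lid is caught (the catch is unmarked and either end of the tab's slot may be the locked one), and if it is caught push the tab across to the other end of its slot. Then raise the lid by its handle to about 55 degrees, no less than 45, and finish the program while still holding it up there by the handle, since it falls shut when let go. Leave the other things on the bench where they stand.

Things in the scene. Friction and masses are not known exactly. Their poses are not given: they have to be found in the camera images.
- incubator: White bench-top incubator, fixed to the bench, an open-topped box 200 mm (its x) by 260 mm (its y), 120 mm tall, with a white tube rack inside, under a hinged lid. Origin: centre of the underside of that box, on the bench. Its x points from the catch at the front to the hinge at the back, y to the left, z up. A catch housing (95 mm long, 144 mm wide, top 115 mm above the bench) stands on its front, from x = -100 to -195 mm. Position and yaw vary.
- lid (a joint): Lid angle in rad: 0 shut, grows as the front edge rises, stop at 1.3. The lid is a white frame with a glass pane, 12 mm thick, 350 g, top 132 mm above the bench when shut; hinged at the back, it falls shut when let go (about 2 N at the handle holds it). When caught it still lifts about 0.035 rad (6 mm at the handle) and then stops hard; when free it goes on rising.
- lid_handle (a point): Middle of the lid's handle: a round steel bar 10 mm thick, 100 mm long along the incubator's y, on two posts at its ends. When shut it is 170 mm above the bench, 75 mm in front of the incubator's centre and 38 mm above the lid's top. It can be pinched across (along the incubator's x) from above with the gripper upright and turns in the fingers as the lid rises.
- lid_hinge (a point): Point on the lid's hinge axis, which lies along the incubator's y: 100 mm behind the incubator's centre and 120.5 mm above the bench. From it the handle's middle is 175 mm towards the front and 50 mm up when the lid is shut.
- catch (a joint): Position of the catch's tab in m along the incubator's y: it rests at -0.012 or +0.012, the two ends of its slot, and snaps to the nearer end from anywhere between (about 2 N to push over). At one end the catch locks the lid, at the other the lid is free; which end locks differs from time to time and cannot be seen, and the end where the tab starts may be either. Moving the tab when the lid is free would lock it.
- catch_tab (a point): A point on the black thumb tab of the catch, 12 mm below its top, 135 mm above the bench. The tab is upright, 10 mm wide along the incubator's y (its travel), 26 mm along x, and stands 32 mm above the housing top, 165 mm in front of the incubator's centre.
- petri_stack: Bystander: stack of three flat round lidded dishes, white on top, 89 mm across, 45 mm tall, loose, beside the catch housing; to be left alone. Origin: centre of its underside.
- timer: Bystander: grey lab timer, 60 x 70 x 22 mm, lying flat, loose, beside the catch housing; to be left alone. Origin: centre of its underside.
- beaker: Bystander: glass beaker 70 mm across, 90 mm tall, loose; to be left alone. Origin: centre of its underside.
- reagent: Bystander: amber bottle 70 mm across, 140 mm tall, loose; to be left alone. Origin: centre of its underside.
- tip_box: Bystander: grey box with a clear top, 85 x 120 x 65 mm, loose; to be left alone. Origin: centre of its underside.
- jar: Bystander: glass jar 60 mm across, 70 mm tall, loose; to be left alone. Origin: centre of its underside.
- weigh_block: Bystander: steel cylinder weight 50 mm across, 62 mm tall, loose; to be left alone. Origin: centre of its underside.

How it is judged:
By the outcome, as a careful person would: the job done as asked, in the order asked, and still so for the second after the job is handed in, while the arm keeps its last pose, push and grip.
It also fails if it takes over 58 s, if anything falls off the work surface, if the arm or the gripper's body presses on something with over 40 N, if the wrist force passes 120 N, or if a joint passes its speed limit or range.

## Working session

There is one attempt and no reset: what is moved stays moved. The work goes in short steps, each a Python script; the robot and the scene stay as the last script left them, time stands still between calls to the robot, and variables do not carry over. Pictures are saved under pics/ and viewed, and the job is handed in when it is done.

```bash
mkdir -p pics; ls; python3 - <<'E'
from station import *
import cv2
o=get_obs();print(o)
for c in("scene","top","wrist"):
    im=get_image(c);cv2.imwrite(f"pics/{c}0.png",im[:,:,::-1])
    k=get_calibration(c);print(c,k)
    for n in("incubator","lid_handle","catch_tab"):
        r=spot_in(n,c);print(n,[(x['score'],x['extent']) for x in r[:2]])
E
```

```text
pics
{'t': 0.0, 'joint_pos': array([ 5.67668700e+01,  1.24765121e+01,  9.25278184e+01, -1.69568378e-03,
        7.51316393e+01, -6.42776023e+00]), 'qvel': array([ 0.06808324,  0.02290087, -0.03864549,  0.01076321,  0.01826493,
       -0.07097858]), 'effort': array([-1.81439435e-03, -3.96857178e+01, -3.03843284e+01, -2.77219169e-04,
        9.73656279e-03,  2.21890934e-05]), 'tcp_pos': array([281.38605356, 557.17115912, 229.97694098]), 'ee_rot': array([-1.79986406e+02,  1.35298458e-01,  6.31950833e+01]), 'wrist_force': array([0.15807449, 0.77126529, 0.24820789]), 'moment': array([ 0.0198986 , -0.0567211 ,  0.02000155]), 'grip_width': 85.5266502950504}
scene {'fx': 413.2749768405415, 'fy': 413.2749768405415, 'cx': 286.6906060244072, 'cy': 203.9013558345852, 'D': array([-0.12099553,  0.        ,  0.        ,  0.        ,  0.        ]), 'R': array([[-0.75338858,  0.65755381,  0.00535181],
       [ 0.50025148,  0.57840472, -0.64435738],
       [-0.42679516, -0.48277424, -0.76470578]]), 't': array([ 416.40720606, -183.41269004, 1567.55659996])}
incubator [(0.72, [270.1, 241.4, 115.9, 113.5
[... 622 characters left out ...]
4.2, 191.5, 83.3, 76.6])]
lid_handle [(0.55, [144.7, 181.1, 28.5, 24.9]), (0.52, [324.2, 242.4, 23.9, 20.0])]
catch_tab []
wrist {'fx': 321.1083530121161, 'fy': 321.1083530121161, 'cx': 280.3881116700947, 'cy': 211.64814367529377, 'D': array([-0.05227369,  0.        ,  0.        ,  0.        ,  0.        ]), 'mount': array([[ 9.99999017e-01, -1.21731975e-03, -6.95123726e-04,
        -3.96600111e-01],
       [ 1.37551400e-03,  9.47696046e-01,  3.19171291e-01,
        -8.22689624e+01],
       [ 2.70232492e-04, -3.19171934e-01,  9.47696789e-01,
        -1.41946769e+02],
       [ 0.00000000e+00,  0.00000000e+00,  0.00000000e+00,
         1.00000000e+00]])}
incubator []
lid_handle []
catch_tab []
```

```bash
python3 - <<'E'
import cv2
a=cv2.imread("pics/top0.png");b=cv2.imread("pics/scene0.png")
cv2.imwrite("pics/top0c.png",cv2.resize(a[110:310,120:386],None,fx=3,fy=3,interpolation=2))
cv2.imwrite("pics/scene0c.png",cv2.resize(b[120:320,170:436],None,fx=3,fy=3,interpolation=2))
E
```

```text
(no output)
```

View pics/top0.png

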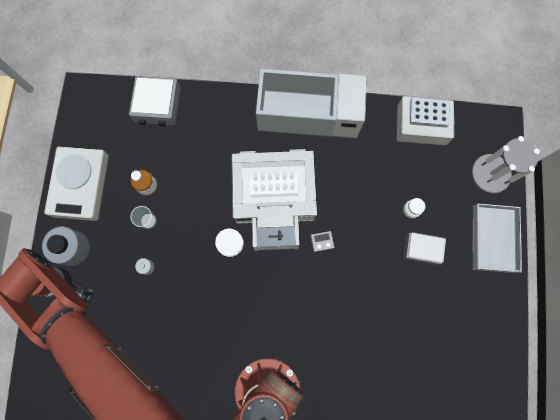

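View pics/top0c.png

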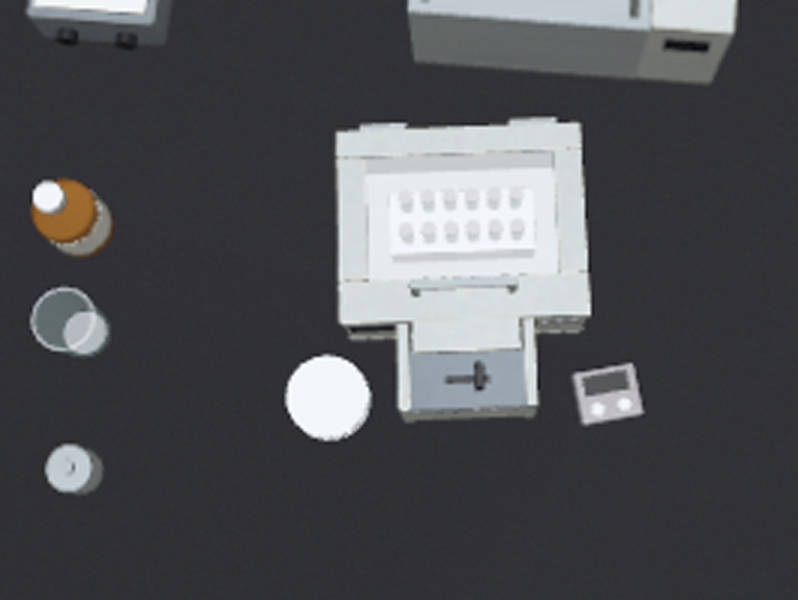

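View pics/scene0c.png

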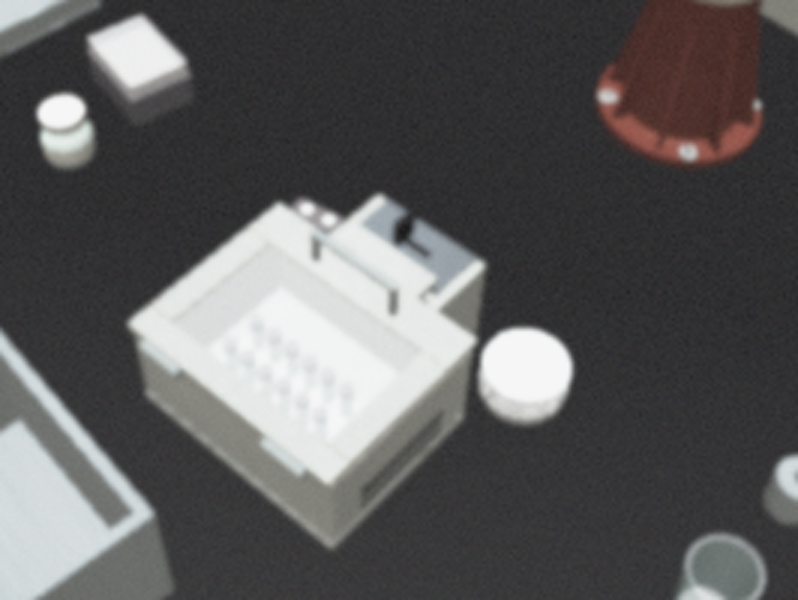

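The top view shows the incubator at about px (275,195). The handle bar runs from about (258,206) to (291,205), and the tab sits near (280,236), at the right (-y) end of its slot. The petri stack stands on the left of the housing and the timer on the right. Next I'll compute the poses.

```bash
cat > h.py <<'E'
from station import *
import numpy as np, cv2
from scipy.spatial.transform import Rotation as Ro
def cam(c,obs=None):
    k=get_calibration(c);K=np.array([[k['fx'],0,k['cx']],[0,k['fy'],k['cy']],[0,0,1]])
    if 'R' in k: return K,k['D'],k['R'],k['t']
    T=np.eye(4);T[:3,:3]=Ro.from_euler('xyz',obs['ee_rot'],degrees=True).as_matrix();T[:3,3]=obs['tcp_pos']
    W=np.linalg.inv(T@k['mount']);return K,k['D'],W[:3,:3],W[:3,3]
def onz(C,px,z):
    K,D,R,t=C;u=cv2.undistortPoints(np.array([[px]],float),K,D)[0,0]
    d=R.T@np.array([u[0],u[1],1]);o=-R.T@t;return o+d*(z-o[2])/d[2]
def proj(C,X):
    K,D,R,t=C;return cv2.projectPoints(np.array(X,float).reshape(-1,1,3),cv2.Rodrigues(R)[0],t,K,D)[0][:,0]
E
python3 - <<'E'
from h import *
C=cam("top");S=cam("scene")
f=lambda x,y:(120+x/3,110+y/3)
g=lambda x,y:(170+x/3,120+y/3)
print("handle top",onz(C,f(415,288),170),onz(C,f(513,286),170))
print("handle scene",onz(S,g(317,240),170),onz(S,g(395,290),170))
print("lid BL,BR,FR,FL",*[onz(C,f(*p),132).round(1) for p in((336,131),(581,123),(590,317),(339,322))])
print("lid scene",*[onz(S,g(*p),132).round(1) for p in((280,204),(477,340),(330,483),(128,323))])
print("tab top",onz(C,f(482,365),147),onz(S,g(405,217),147))
E
```

```text
handle top [562.66030811  71.04512478 170.        ] [572.84115796 -27.47075012 170.        ]
handle scene [581.98931609 -16.40595711 170.        ] [566.56916456  78.32353745 170.        ]
lid BL,BR,FR,FL [733.6 173.1 132. ] [763.8 -86.5 132. ] [ 554.7 -109.7  132. ] [528.2 148.5 132. ]
lid scene [ 558.7 -104.2  132. ] [527.4 152.1 132. ] [731.7 177.5 132. ] [765.3 -80.  132. ]
tab top [493.37087664  -2.60035143 147.        ] [482.85166748   2.8529532  147.        ]
```

The lid corners give an incubator centre of about (645, 31) and a yaw of about 6.7°. That predicts the handle at (570, 22), and I measured (568, 22), so they agree. I'll refine with the wrist camera from above.

```bash
python3 - <<'E'
from h import *
goto([540,-10,300],[180,0,6.7])
o=get_obs();im=get_image("wrist");cv2.imwrite("pics/w1.png",im[:,:,::-1])
print(o['tcp_pos'],o['ee_rot'],o['t'],o['joint_pos'].round(1))
np.save("w1.npy",np.r_[o['tcp_pos'],o['ee_rot']])
for n in("lid_handle","catch_tab"):
    print(n,[(x['score'],x['extent']) for x in spot_in(n,"wrist")[:2]])
E
```

```text
[539.98770703  -9.13121345 299.8314436 ] [-1.79973898e+02  9.83003630e-03  6.77395115e+00] 2.8417 [ -8.4  -0.8  99.5   0.   81.4 -15.2]
lid_handle [(0.66, [388.1, 144.1, 270.7, 264.6])]
catch_tab [(0.58, [228.9, 176.1, 30.1, 15.1])]
```

View pics/w1.png

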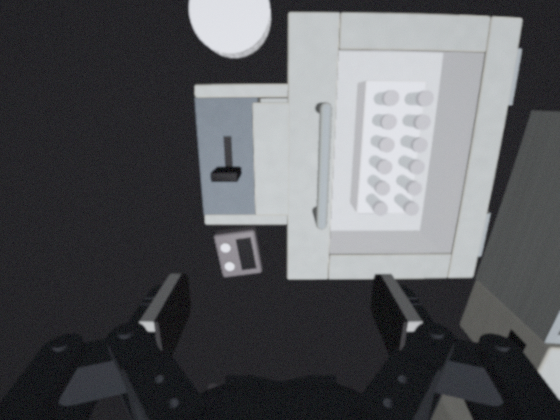

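The wrist view shows the handle bar from about (326,105) to (322,227). The tab is at (227,173), at the lower (-y) end of a slot that runs up to about row 137. The housing sides have low cheeks at rows 91 and 219.

```bash
python3 - <<'E'
from h import *
v=np.load("w1.npy");C=cam("wrist",dict(tcp_pos=v[:3],ee_rot=v[3:]))
a=onz(C,(325.5,105),170);b=onz(C,(322,227),170);m=(a+b)/2
print("handle",a,b,m,np.linalg.norm(a-b),np.degrees(np.arctan2(-(a-b)[0],(a-b)[1])))
print("tab top px",onz(C,(226.5,170),147),onz(C,(226,174),147), "edges",onz(C,(212,173),147),onz(C,(241,173),147))
yaw=np.radians(6.7);ex=np.array([np.cos(yaw),np.sin(yaw),0]);ey=np.array([-ex[1],ex[0],0])
o=m+75*ex;o[2]=0
P=lambda x,y,z:o+x*ex+y*ey+[0,0,z]
print("origin",o)
print("pred tab",P(-165,-12,147),proj(C,[P(-165,-12,147),P(-165,-12,115),P(-75,0,170),P(-195,72,115),P(-195,-72,115),P(-100,130,132),P(-100,-130,132)]).round(0).tolist())
for z in(115,125,135,145): print(z,[((onz(C,p,z)-o)@ey).round(1) for p in((205,93),(205,216),(208,222))])
E
```

```text
handle [566.22586151  75.81067497 170.        ] [579.88565781 -28.99010881 170.        ] [573.05575966  23.41028308 170.        ] 105.68724765042646 7.4261015123741965
tab top px [486.93615253   8.26803524 147.        ] [486.71822039   4.43369818 147.        ] edges [473.62108212   3.88173143 147.        ] [500.5890118   6.9929992 147.       ]
origin [647.54355838  32.16058836   0.        ]
pred tab [485.07045005   0.99186895 147.        ] [[224.0, 177.0], [229.0, 171.0], [324.0, 169.0], [194.0, 84.0], [205.0, 225.0], [295.0, 11.0], [291.0, 280.0]]
115 [np.float64(64.0), np.float64(-61.6), np.float64(-68.6)]
125 [np.float64(63.7), np.float64(-58.1), np.float64(-64.8)]
135 [np.float64(63.4), np.float64(-54.6), np.float64(-61.1)]
145 [np.float64(63.1), np.float64(-51.1), np.float64(-57.4)]
```

```bash
python3 - <<'E'
import station
print([n for n in dir(station) if not n.startswith('__')]); print(getattr(station,'grasp_offset',None))
E
```

```text
['Unreachable', 'get_calibration', 'get_image', 'get_obs', 'goto', 'grasp_offset', 'grip', 'move_j', 'move_l', 'regions_of', 'sign_off', 'solve_ik', 'spot_in', 'wait']
18.700000000000003
```

```bash
python3 - <<'E'
from h import *
grip(50,40)
goto([572,23,220],[180,0,6.9])
move_l([572,23,152],speed=80)
o=get_obs();print(o['tcp_pos'],o['wrist_force'])
im=get_image("wrist");cv2.imwrite("pics/w2.png",im[:,:,::-1])
grip(0,40)
o=get_obs();print(o['t'],o['tcp_pos'],o['wrist_force'],o['moment'],o['grip_width'])
im=get_image("wrist");cv2.imwrite("pics/w3.png",im[:,:,::-1])
E
```

```text
[572.55808891  22.98214046 152.54567261] [ 0.39609516 -0.0987253   1.17262156]
5.3917 [572.99326325  23.06890897 152.57481299] [1.8113642  0.11199143 0.77349888] [ 0.05359467 -0.34635964 -0.04484562] 8.25847855076575
```

View pics/w3.png

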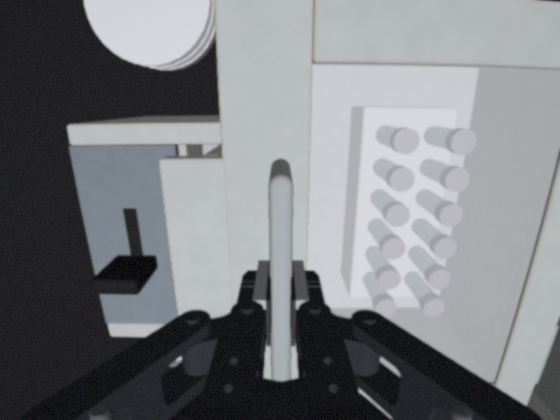

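The bar is in the pads, with the jaws stopped at 8.3 mm. Now I'll tug gently along the hinge arc while watching the force.

```bash
cat >> h.py <<'E'
yaw=np.radians(6.8);ex=np.array([np.cos(yaw),np.sin(yaw),0]);ey=np.array([-ex[1],ex[0],0])
H0=np.array([573.0,23.07,152.5])
def arc(th):
    c,s=np.cos(th),np.sin(th)
    x=-175*c+50*s; z=175*s+50*c
    return H0+(x+175)*ex+np.array([0,0,z-50])
E
python3 - <<'E'
from h import *
for th in np.arange(0.01,0.085,0.01):
    move_l(arc(th),speed=20); o=get_obs()
    print(round(th,3),(o['tcp_pos']-H0).round(1),o['wrist_force'].round(1),o['grip_width'].round(1),o['t'])
    if o['wrist_force'][2]<-30: break
im=get_image("wrist");cv2.imwrite("pics/w4.png",im[:,:,::-1])
E
```

```text
Traceback (most recent call last):
AttributeError: 'float' object has no attribute 'round'
```

```bash

python3 - <<'E'
from h import *
for th in np.arange(0.01,0.085,0.01):
    move_l(arc(th),speed=20); o=get_obs()
    print(round(th,3),(o['tcp_pos']-H0).round(1),o['wrist_force'].round(1),round(o['grip_width'],1),o['t'])
    if o['wrist_force'][2]<-30: break
im=get_image("wrist");cv2.imwrite("pics/w4.png",im[:,:,::-1])
E
```

```text
0.01 [0.3 0.  1.3] [ 3.   1.6 -3.3] 8.5 5.975
0.02 [0.9 0.1 3.6] [ 1.7  0.2 -4.2] 8.6 6.225
0.03 [1.5 0.2 5.3] [ 3.   0.  -4.4] 8.5 6.475
0.04 [2.  0.2 7. ] [ 2.1  0.  -3.9] 8.6 6.725
0.05 [2.6 0.3 8.7] [ 2.6  0.1 -4.1] 8.3 6.975
0.06 [ 3.1  0.4 10.4] [ 0.8 -1.  -4.9] 8.2 7.225
0.07 [ 3.7  0.4 12.1] [ 1.1  0.5 -3.9] 8.5 7.475
0.08 [ 4.4  0.6 13.9] [ 2.4  0.4 -3.8] 8.7 7.725
```

View pics/w4.png

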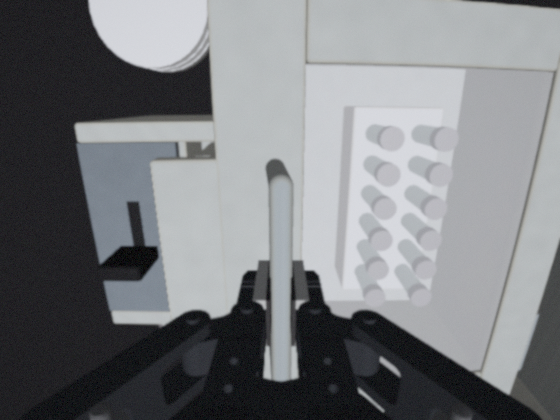

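The lid rose 14 mm, well past the 6 mm stop, on a steady pull of about 4 N. The bar sits at the same place in the fingers, with its end at (280,180) in both pictures. So the lid is free and the tab must stay where it is. Next I'll raise the lid along the arc.

```bash

python3 - <<'E'
from h import *
for th in np.radians([8,12,16,20,24,28,32,36,40,44,48,51,54,56]):
    move_l(arc(th),speed=60); o=get_obs()
    print(round(np.degrees(th)),(o['tcp_pos']-arc(th)).round(1),o['wrist_force'].round(1),round(o['grip_width'],1),round(o['t'],2))
    if np.linalg.norm(o['wrist_force'])>30: print("STOP");break
for c in("wrist","scene","top"):
    im=get_image(c);cv2.imwrite(f"pics/{c}5.png",im[:,:,::-1])
b=cv2.imread("pics/scene5.png");cv2.imwrite("pics/scene5c.png",cv2.resize(b[60:320,140:486],None,fx=2.3,fy=2.3,interpolation=2))
E
```

```text
8 [0.  0.  0.7] [-0.1  0.2 -4.7] 8.5 8.11
12 [-0.   0.   0.9] [-3.2 -0.5 -2. ] 8.1 8.47
16 [-0.2  0.   0.9] [-5.3 -1.  -1.3] 8.4 8.82
20 [-0.2  0.1  1.3] [-5.5 -1.1 -0.4] 8.5 9.18
24 [-0.1  0.1  1.9] [-6.5  0.4  2.1] 8.6 9.54
28 [-0.   0.1  2.2] [-6.7 -0.3  2.3] 8.7 9.9
32 [-0.1  0.1  2.3] [-7.4 -0.5  2.3] 8.4 10.26
36 [0.4 0.2 3.1] [-7.  -1.3  4.4] 8.4 10.62
40 [0.5 0.2 3.4] [-7.2 -1.3  5.1] 8.0 10.97
44 [1.1 0.3 4.1] [-6.7 -0.6  6.6] 8.4 11.33
48 [1.1 0.4 4.3] [-6.9 -1.2  6.6] 8.2 11.69
51 [1.4 0.4 4.6] [-5.8 -0.1  6.3] 8.1 12.0
54 [1.5 0.4 4.2] [-6.3  0.9  7.2] 8.0 12.31
56 [1.8 0.4 4.5] [-4.1  0.3  7.9] 8.5 12.57
```

View pics/scene5c.png

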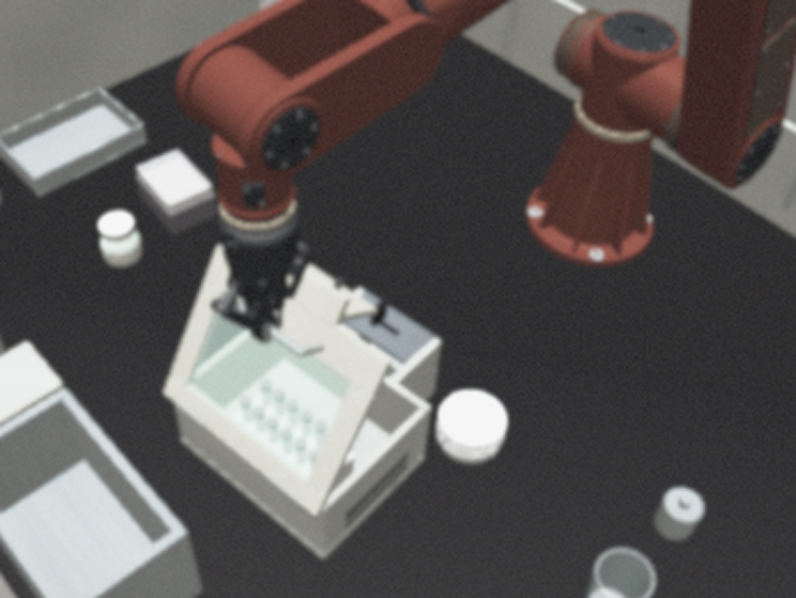

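View pics/wrist5.png

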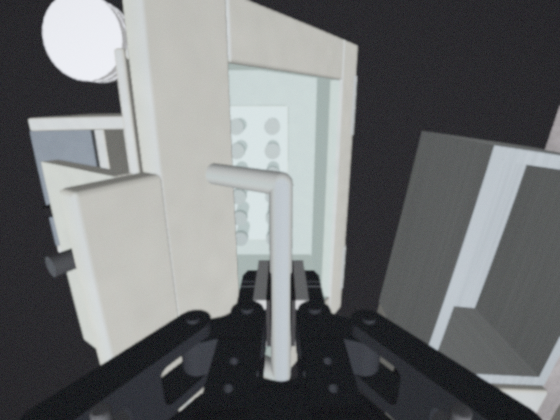

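View pics/top5.png

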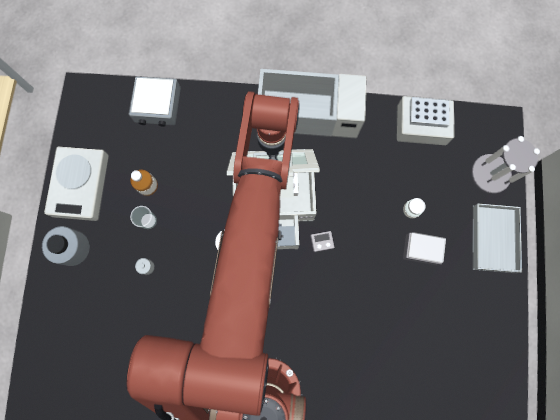

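The lid stands well up and the bar is still centred in the pads. The tab is untouched, and the timer, dishes, weight and other things stand where they were. I'll check that it holds, then hand in.

```bash

python3 - <<'E'
from h import *
def rep():
    o=get_obs();d=o['tcp_pos']-H0;x=d@ex-175;z=d[2]+50
    print(round(o['t'],2),"lid deg",np.degrees(np.arctan2(z,-x)-np.arctan2(50,175)).round(1),"r",np.hypot(x,z).round(1),o['wrist_force'].round(1),round(o['grip_width'],1))
rep();wait(1.5);rep()
# lid tilt check: project lid free-edge corners in the scene camera
S=cam("scene");th=np.radians(56)
hg=H0+175*ex;hg[2]=120.5
P=lambda fwd,up,y:hg+(-fwd*np.cos(th)+up*np.sin(th))*ex+y*ey+np.array([0,0,fwd*np.sin(th)+up*np.cos(th)])
px=proj(S,[P(200,11.5,130),P(200,11.5,-130),P(0,11.5,130),P(0,11.5,-130),P(175,50,50)])
print(((px-[140,60])*2.3).round(0).tolist())
E
```

```text
12.72 lid deg 56.9 r 185.7 [-4.3  0.4  7.2] 8.5
14.22 lid deg 56.9 r 185.7 [-4.8  1.   6.7] 8.3
[[384.0, 365.0], [215.0, 247.0], [314.0, 513.0], [162.0, 389.0], [299.0, 350.0]]
```

The lid corners predicted for 56° match the picture: (384,365) against about (385,368), and (215,247) against about (218,247). The hold is steady.

```bash
python3 -c "
from station import *
print(sign_off())"
```

```text
the job is handed in; nothing more can be done
None
```

The lid is up at about 56–57° and the arm is still holding it by the handle. The job was handed in at about 14 s of the 58 s allowed.

- **Tug test:** I pinched the bar handle and tugged before going near the catch. The lid rose 14 mm on a steady pull of about 4 N, well past the 6 mm stop of a caught lid. It was free, so I left the tab where it was, since moving it would have locked the lid.
- **Lid angle:** The arm's position gave 56.9°. The lid's corners drawn for 56° fell on those in the scene picture to within a few pixels.
- **Hold:** Over a 1.5 s wait the angle did not change, the wrist force stayed at about 8 N and the grip was steady.
- **Bystanders:** Everything visible in the last pictures stood where it started. The arm partly hid the petri dishes in the top view, but the scene view showed them clear.
- **Disagreements:** At the top the handle's distance from the hinge measured 3–4 mm more than the nominal 182 mm. The jaws also read about 8.4 mm on the 10 mm bar. I took both as small arm or calibration error.

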